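# Set the clamp ring of the circle cutter on the round glass

## Task

Two circle cutters stand on the table: take the one standing on the round glass. Turn its slim ridged clamp ring, sandwiched between the fixed collars, until the ring's lug lines up with the fixed pointer bar on the foot below it, without touching the fixed parts above and below the ring, and let go. Leave the other cutter, on the square glass, alone.

Things in the scene. Friction and masses are not known exactly. Their poses are not given: they have to be found in the camera images.
- clamp_ring (a joint): Angle (rad) of the ridged ring about the foot's z axis, anticlockwise from above; 0 = lug over the pointer (no end stop there; range -0.8 to 1.5, starts 0.6 to 1.2). Stays where left, friction 0.12 N m. Ring: disc 62 mm across, 14 mm tall, from 50 to 64 mm above cutter_foot; lug 9 mm wide, out to 45 mm from the axis. Grip across the diameter from above, fingers either side of the arm.
- cutter_foot: Fixed suction foot. Origin on the axis at its underside, on the round red glass (200 mm across, 4 mm thick, on the table); z up, x along the pointer, within 0.7 rad of straight away from the robot. Rubber cup 96 mm across to z 22 mm, disc 60 mm across to 34, lower collar 46 mm across to 50. Pointer bar 7 mm wide, out to 62 mm from the axis, z 30 to 38 mm.
- cutter_head: Fixed head above the ring. Origin on the axis at the ring's top, 64 mm above cutter_foot, same axes. Upper collar 46 mm across, z 0 to 14 mm; cap 28 mm across to 30 mm. Bar arm 10 mm wide, z 16 to 24 mm, runs along -x (away from the pointer) to 98 mm from the axis, ending in a block 18 mm wide, z 11 to 29 mm, on an upright post.
- spare_cutter: The other circle cutter, same build and size, to be left alone. Stands on a square sheet of the same red glass, 170 by 170 mm, 4 mm thick. Origin on its axis at table height, z up, x along its pointer. Either cutter may be the left one.

How it is judged:
At the end, for the whole second after the job is handed in: The clamp ring of the cutter on the round glass is at rest with its lug within 0.2 rad (11 degrees) of the pointer bar, either side (value of joint clamp_ring between -0.2 and 0.2 rad and velocity of joint clamp_ring between -0.05 and 0.05 rad/s); the robot touches nothing.
It fails at once if the fixed head above the ring (collar, cap or arm) is touched with more than 3 N (contact force between cutter_head and anything else above 3 N).
It fails at once if the fixed foot below the ring (collar, pointer or rubber cup) is touched with more than 3 N (contact force between cutter_foot and anything else above 3 N).
It fails at once if the other cutter is touched with more than 3 N (contact force between spare_cutter and anything else above 3 N).
It also fails if it takes over 32 s, if anything falls off the work surface, if the arm or the gripper's body presses on something with over 40 N, if the wrist force passes 120 N, or if a joint passes its speed limit or range.

## Robot

A 7-joint arm with a two-finger parallel gripper is mounted at the origin on the work surface. World frame = base frame: x ahead of the robot, y to its left, z up, the work surface at z = 0. Lengths are in m, angles in rad, forces in N, time in s.
With the tool pointing down it reaches from about 0.4 to 0.85 m from the base axis. Payload 10.4 kg.
Tool frame: the origin (TCP) lies midway between the tips of the shut fingers; the grasp point (between the pads) lies 19 mm behind it (manip.grasp_offset is the distance from the TCP to the grasp point, in m); z points along the fingers, y is the line along which they close (so a half turn about z gives the same grasp; the last joint's range is limited). The gripper opens to 85 mm and grips with 20 to 120 N. Pads are 22 mm wide; open, the fingers measure 114 mm over their backs; the gripper's body (76 mm by 85 mm) begins 54 mm behind the grasp point. The pads swing forward as they close: fully open they stand 13 mm farther back than shut.
Start: joints at [1.155, 0.332, -0.065, 1.46, 0.022, 1.35, -0.088], TCP at [0.239, -0.577, 0.231] pointing down, gripper open.
Joint ranges: [-2.6, 2.6], [-0.5, 2.12], [-1.47, 1.34], [0.16, 2.42], [-1.27, 4.41], [0.06, 2.06], [-2.6, 2.6]. Speed limits (rad/s): [2.22, 2.22, 2.79, 2.79, 3.14, 3.14, 3.14].

## Interface

Orientations are given as a unit quaternion [x, y, z, w].
In Python, from workcell import manip, camrig, readout gives the robot as it stands (manip), with the cameras (camrig) and the readings (readout).
- The arm moves only by the tool inch_along, called after "Request:" as name(argument=value, ...) on one line, values as JSON. Schema: {"type":"object","properties":{"rows":{"type":"array","items":{"type":"number"},"minItems":7,"maxItems":140},"grip_n":{"type":"number"},"only":{"type":"string"},"quiet":{"type":"boolean"},"lines":{"type":"string"}},"required":["rows"],"additionalProperties":false}. rows is one flat list of numbers that holds 1 to 20 rows one after another, with no inner brackets; each row has 7 numbers: a rotation vector rx, ry, rz in parts of the range, where 1.0 means 4 rad, then dx, dy, dz in normalised numbers (1 is 0.8 m), then the opening from 0.0 (shut) to 1.0 (fully open); each row is the pose to reach, as a shift and turn from the pose commanded when the call began, along the tool's axes at that moment; what a row does not reach only later rows make up. A row lasts 1/8 s, in which the tool goes at most 0.0625 m and 0.188 rad, less where a joint would pass 70% of its speed; a pose out of reach is approached as far as the arm can. The fingers move at their own pace and stop on an object; grip_n is the grip in N (left out, the last holds). Time passes only in rows, so rows that do not move let the fingers close. The tool returns the time, the measured TCP pose, the force, the opening and the grip force at its end. only (a regular expression) keeps the lines of the reply that match it, lines (a string "A,B") keeps lines A to B, and quiet returns only ok. Shift and turn numbers lie between -1 and 1, and a call with a number outside is refused. Input that does not fit is refused with a message, and nothing moves.
- readout.get_obs(): the state, without advancing time (a new reading comes with each control period).
- camrig.camera(name): name is "side" or "top"; returns the picture (480x640x3 uint8, blue, green, red); there is no depth.
- camrig.calibration(name): a dict with "fx", "fy", "cx", "cy" (pixels), "k1" (the pictures are not rectified: a ray, as slopes to the right and down, at radius r is drawn at 1 + k1 r^2 times it, then the intrinsics apply), "world_from_camera" (4x4, takes a point from camera to world coordinates). Camera axes: x right, y up, looking along -z (the intrinsics and any distortion apply to the point x, -y, -z); pixel columns grow to the right and rows downward; lengths in m; the calibration is good to about 2 mm. A picture is of the moment at which its call begins. calibration takes no time and is no camera call.
- manip.hand_in(): hands the job in; it is judged then, once.
The state is a dict: "clock": time; "joint_pos": joint angles; "joint_velocities": joint speeds; "tau": joint torques, N m; "position": TCP position; "ee_rot": TCP orientation; "ft_force": force on the tool from outside, world axes, zero at the start; "torque": the same for the moment, N m; "grip_width": opening from 0.0 (shut) to 1.0 (fully open); "grasp_force": force on a finger pad.
Only numpy, scipy, OpenCV 4.12 (cv2) and the standard library are available. Lean on these libraries where they do the work, as an engineer would, in place of code of your own. Each camera call takes 0.05 s, during which the arm holds its last target. There are 200 camera calls.

## Working session

There is one attempt and no reset: what is moved stays moved. The work goes in short steps, Python scripts to look and compute and a tool call to move; the robot and the scene stay as the last step left them, time stands still between calls to the robot, and variables do not carry over. Pictures are saved under pics/ and viewed, at most 10 in all, crops included, and the job is handed in when it is done.

```bash
ls; mkdir -p pics; python3 - <<'E'
from workcell import manip, camrig, readout
import cv2
for n in("top","side"):
    cv2.imwrite(f"pics/{n}0.png",camrig.camera(n)); c=camrig.calibration(n); print(n,{k:v for k,v in c.items() if k!="world_from_camera"}); print(c["world_from_camera"])
o=readout.get_obs(); print(o["clock"],o["position"],o["ee_rot"],manip.grasp_offset)
E
```

```text
pics
workcell.py
top {'fx': 495.6743708397495, 'fy': 495.6743708397495, 'cx': 312.0972539171722, 'cy': 239.26098675140312, 'k1': -0.08869027029139175}
[[ 0.01804589  0.98680388 -0.1609113   0.38368319]
 [-0.99870088  0.02546098  0.04413953  0.01904891]
 [ 0.04765402  0.15990572  0.98598137  0.8757952 ]
 [ 0.          0.          0.          1.        ]]
side {'fx': 621.9100117797367, 'fy': 621.9100117797367, 'cx': 319.27231462018955, 'cy': 235.0128912262633, 'k1': -0.09640521508257457}
[[-0.76360397  0.4364634  -0.47582421  0.06996014]
 [-0.64564509 -0.50795949  0.57019257  0.55056887]
 [ 0.00716877  0.74261487  0.66968034  0.69945468]
 [ 0.          0.          0.          1.        ]]
0.1 [ 0.23910343 -0.57709354  0.23060272] [ 9.80773352e-01  1.95149247e-01 -1.54902168e-04 -6.16189645e-04] 0.0187
```

View pics/top0.png

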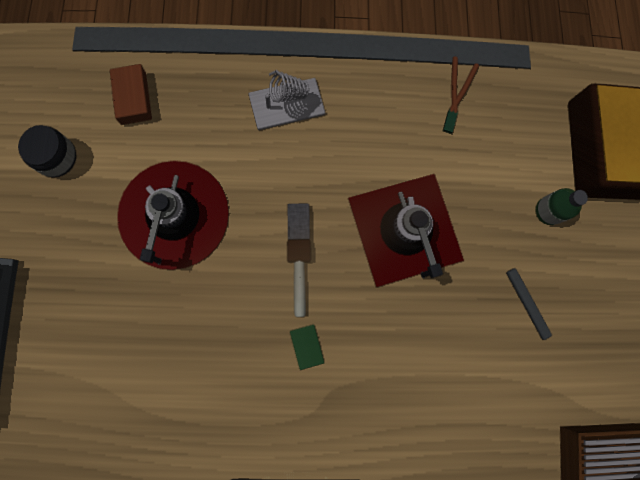

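View pics/side0.png

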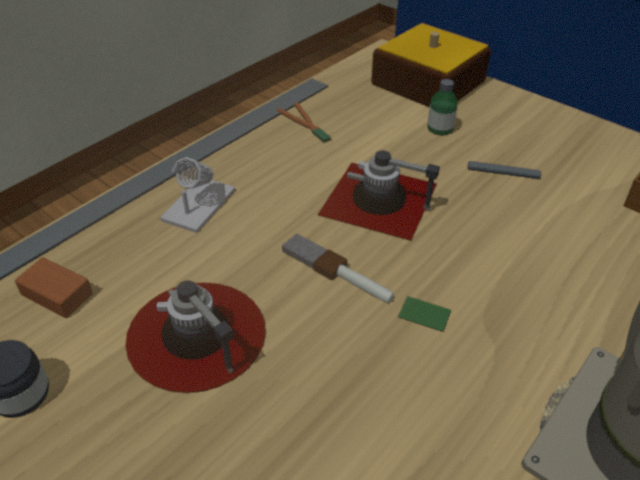

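The target cutter, on the round glass, is the left one: top view near (165,205), side view near (190,305). I'll enlarge both.

```bash
python3 - <<'E'
import cv2
a=cv2.imread("pics/top0.png")[150:280,110:240]; b=cv2.imread("pics/side0.png")[270:400,120:250]
f=lambda i:cv2.resize(cv2.convertScaleAbs(i,alpha=1.6,beta=15),(520,520),interpolation=cv2.INTER_CUBIC)
cv2.imwrite("pics/tc.png",f(a));cv2.imwrite("pics/sc.png",f(b))
E
```

```text
(no output)
```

View pics/tc.png

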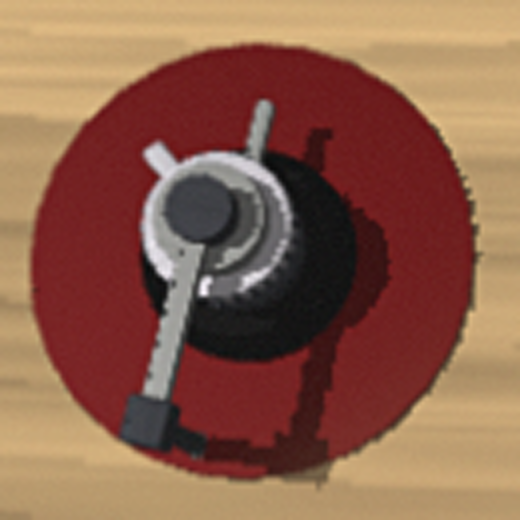

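View pics/sc.png

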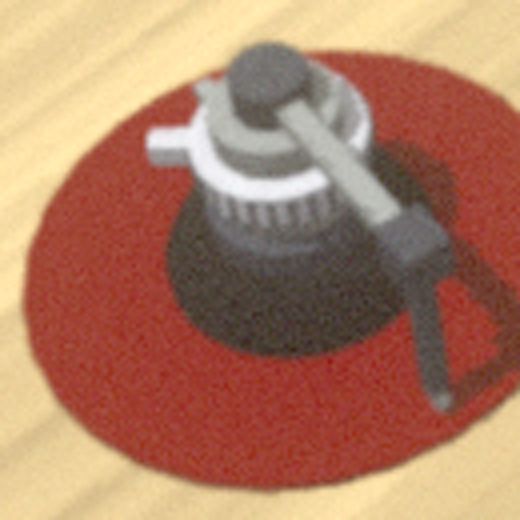

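The crops show the cap, pointer tip, lug tip and arm block clearly in both views. The lug is anticlockwise of the pointer. Next I triangulate each point and fit the pose.

```bash
cat >h.py <<'E'
import numpy as np
from workcell import manip, camrig, readout
C={n:camrig.calibration(n) for n in("top","side")}
def proj(n,P):
    c=C[n];W=np.array(c["world_from_camera"]);p=(np.atleast_2d(P)-W[:3,3])@W[:3,:3]
    s=np.c_[p[:,0],-p[:,1]]/-p[:,2:];s=s*(1+c["k1"]*(s**2).sum(1,keepdims=True))
    return s*[c["fx"],c["fy"]]+[c["cx"],c["cy"]]
O={"top":(110,150),"side":(120,270)}
E
python3 - <<'E'
from h import *
from scipy.optimize import least_squares as L
px=lambda n,q:np.array(q)/4+O[n]-.375
M={"cap":((200,206),(268,66)),"ptr":((264,102),(201,86)),"lug":((151,148),(150,136)),"block":((146,416),(415,228))}
for k,(t,s) in M.items():
    r=L(lambda P:np.r_[(proj("top",P)-px("top",t))[0],(proj("side",P)-px("side",s))[0]],[.55,.25,.05]);print(k,r.x.round(4),r.fun.round(2))
def pts(p):
    x,y,z,a,r,d=p;f=lambda R,an,h:[x+R*np.cos(an),y+R*np.sin(an),z+h]
    return [f(0,0,.094),f(.062,a,.038),f(.045,a+r,.064),f(-d,a,.093)]
def res(p):
    P=np.array(pts(p));return np.r_[proj("top",P)-[px("top",m[0]) for m in M.values()],proj("side",P)-[px("side",m[1]) for m in M.values()]].ravel()
r=L(res,[.55,.25,.004,0,.8,.098]);print(r.x.round(4));print(r.fun.reshape(-1,2).round(2))
np.save("fit.npy",r.x)
import cv2
x,y,z,a,g,d=r.x;t=np.linspace(0,6.283,60)
for n,c in(("top","tc"),("side","sc")):
    im=cv2.imread(f"pics/{c}.png")
    def ln(P,col): cv2.polylines(im,[((proj(n,P)-O[n]+.375)*4).astype(int)],False,col,1)
    for R,h,col in((.1,0,(0,255,255)),(.048,0.0,(255,255,0)),(.031,.064,(0,255,0)),(.031,.05,(0,255,0)),(.014,.094,(255,0,255))): ln(np.c_[x+R*np.cos(t),y+R*np.sin(t),0*t+z+h],col)
    for R,an,h in((.062,a,.038),(.045,a+g,.064),(-.098,a,.088)): ln([[x,y,z+h],[x+R*np.cos(an),y+R*np.sin(an),z+h]],(255,0,0))
    cv2.imwrite(f"pics/{c}2.png",im); 
cv2.imwrite("pics/ov.png",cv2.resize(np.hstack([cv2.imread("pics/tc2.png"),cv2.imread("pics/sc2.png")]),(800,400)))
E
```

```text
cap [0.5663 0.23   0.097 ] [ 0.04  0.07 -0.06 -0.02]
ptr [0.6268 0.2211 0.0375] [ 0.28  0.43 -0.41 -0.13]
lug [0.5983 0.2612 0.065 ] [ 0.04  0.05 -0.05 -0.02]
block [0.4802 0.2453 0.0957] [ 0.41  0.64 -0.59 -0.15]
[ 0.5657  0.2307  0.0017 -0.1651  0.9203  0.0863]
[[-0.18  0.65]
 [ 0.36  0.08]
 [-0.28 -0.13]
 [ 0.9   0.52]
 [ 0.02  1.2 ]
 [-0.32 -1.39]
 [-0.4  -0.22]
 [-0.42 -0.  ]]
```

View pics/ov.png

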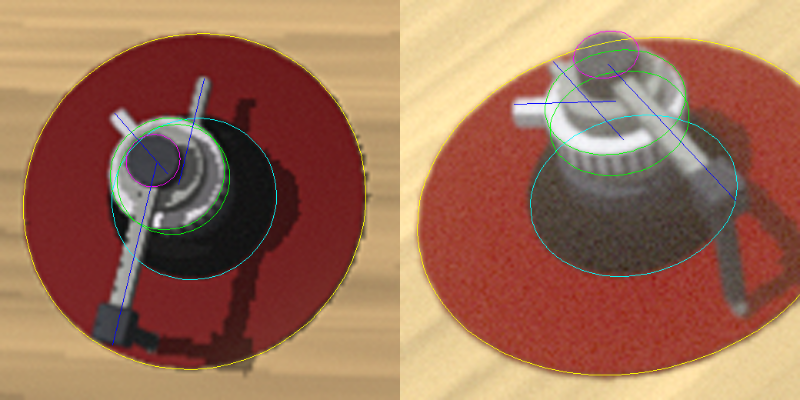

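The fit is good in both views: axis at about (0.566, 0.2305), pointer yaw −0.165, ring about +0.92 rad, base z about 4 mm. The grip line starts 2.03 rad from the pointer, so it clears both lug and arm, and ends near 1.11. A half-turned tool keeps joint 7 in range. First move is a high transit via a waypoint.

Careful with the scale: shifts go in shares of 0.8 m and turns go in shares of 4 rad. That gives: -0.621 m is -0.7763, 0.611 m is 0.7638, -3.04 rad is -0.76.

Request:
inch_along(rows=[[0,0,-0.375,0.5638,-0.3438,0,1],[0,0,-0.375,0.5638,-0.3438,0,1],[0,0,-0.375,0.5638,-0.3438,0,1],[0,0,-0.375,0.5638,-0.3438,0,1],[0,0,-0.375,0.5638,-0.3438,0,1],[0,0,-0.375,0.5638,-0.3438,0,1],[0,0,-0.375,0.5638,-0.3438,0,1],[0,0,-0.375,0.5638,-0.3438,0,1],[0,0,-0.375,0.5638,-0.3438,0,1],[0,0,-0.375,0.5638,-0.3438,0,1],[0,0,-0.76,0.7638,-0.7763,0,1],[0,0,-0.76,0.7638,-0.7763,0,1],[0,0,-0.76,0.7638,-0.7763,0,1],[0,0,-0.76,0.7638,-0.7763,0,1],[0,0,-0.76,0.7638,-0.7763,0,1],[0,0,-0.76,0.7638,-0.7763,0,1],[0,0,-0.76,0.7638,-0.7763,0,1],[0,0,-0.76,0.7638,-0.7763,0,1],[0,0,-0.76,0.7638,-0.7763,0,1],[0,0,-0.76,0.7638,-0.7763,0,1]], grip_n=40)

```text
refused: rows[0]: [0, 0, -0.375, 0.5638, -0.3438, 0, 1] is not of type 'number' (schema: type "number"). Nothing was moved.
```

The call was refused and nothing moved: it wants one flat list, 7 numbers to a row, no inner brackets. Same move again in that form.

Request:
inch_along(rows=[0,0,-0.375,0.5638,-0.3438,0,1,0,0,-0.375,0.5638,-0.3438,0,1,0,0,-0.375,0.5638,-0.3438,0,1,0,0,-0.375,0.5638,-0.3438,0,1,0,0,-0.375,0.5638,-0.3438,0,1,0,0,-0.375,0.5638,-0.3438,0,1,0,0,-0.375,0.5638,-0.3438,0,1,0,0,-0.375,0.5638,-0.3438,0,1,0,0,-0.375,0.5638,-0.3438,0,1,0,0,-0.375,0.5638,-0.3438,0,1,0,0,-0.76,0.7638,-0.7763,0,1,0,0,-0.76,0.7638,-0.7763,0,1,0,0,-0.76,0.7638,-0.7763,0,1,0,0,-0.76,0.7638,-0.7763,0,1,0,0,-0.76,0.7638,-0.7763,0,1,0,0,-0.76,0.7638,-0.7763,0,1,0,0,-0.76,0.7638,-0.7763,0,1,0,0,-0.76,0.7638,-0.7763,0,1,0,0,-0.76,0.7638,-0.7763,0,1,0,0,-0.76,0.7638,-0.7763,0,1], grip_n=40)

```text
clock: 2.6
position: [0.5663, 0.229, 0.2311]
ee_rot: [-0.143, 0.99, -0.0, -0.0]
ft_force: [1.1, -0.2, 1.0]
grip_width: 0.997
grasp_force: 0.0
```

```bash
cat >st.py <<'E'
from h import *
from scipy.spatial.transform import Rotation as R
o=readout.get_obs();r=R.from_quat(o["ee_rot"]);m=r.as_matrix()
print("t",o["clock"],"p",np.round(o["position"],4),"yang",np.arctan2(m[1,1],m[0,1]).round(3),"z",m[:,2].round(3),"F",np.round(o["ft_force"],1),"j",np.round(o["joint_pos"],2),"w",o["grip_width"],o["grasp_force"])
print("to axis in tool:",(m.T@(np.array([.566,.2305,.038])-o["position"])).round(4))
E
python3 st.py
```

```text
t 2.6 p [0.5663 0.229  0.2311] yang 1.857 z [-0.    -0.001 -1.   ] F [ 1.1 -0.2  1. ] j [ 0.24  0.45 -0.94  1.46  0.37  1.41  1.15] w 0.9973382343954913 0.0
to axis in tool: [-0.0002  0.0016  0.1931]
```

Request:
inch_along(rows=[0,0,0,0,0.0019,0.075,1,0,0,0,0,0.0019,0.1375,1,0,0,0,0,0.0019,0.1875,1,0,0,0,0,0.0019,0.1875,1,0,0,0,0,0.0019,0.1875,1])

```text
clock: 3.22
position: [0.5665, 0.2319, 0.0832]
ee_rot: [-0.144, 0.99, 0.0, 0.001]
ft_force: [-0.0, 0.4, -0.1]
grip_width: 0.999
grasp_force: 0.0
```

```bash
python3 st.py; python3 - <<'E'
from h import *
import cv2
f=lambda i:cv2.resize(cv2.convertScaleAbs(i,alpha=1.6,beta=15),(400,400),interpolation=cv2.INTER_CUBIC)
a=camrig.camera("top")[130:290,90:250];b=camrig.camera("side")[240:400,110:270]
cv2.imwrite("pics/d1.png",np.hstack([f(a),f(b)]))
E
```

```text
t 3.225 p [0.5665 0.2319 0.0832] yang 1.86 z [ 0.002  0.001 -1.   ] F [-0.   0.4 -0.1] j [ 0.2   0.58 -0.87  1.63  0.48  1.16  1.07] w 0.9988063033971165 0.0
to axis in tool: [ 0.0009 -0.0012  0.0452]
```

View pics/d1.png

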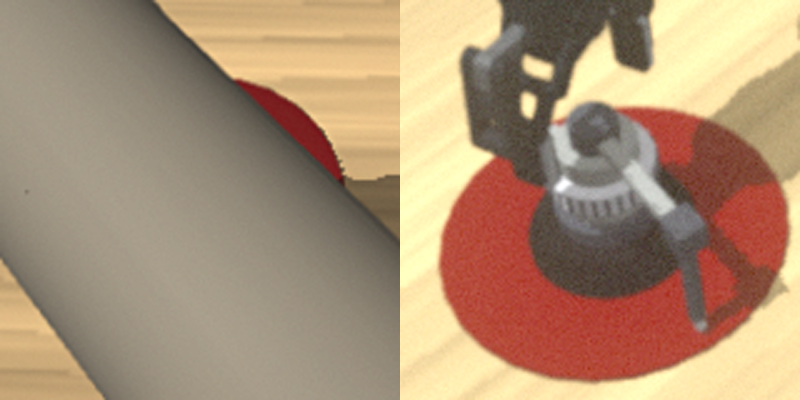

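The top view is blocked by the arm. In the side view the fingers straddle the cap at about (490,140) and (640,65). I'll check these against the projected tips.

```bash
python3 - <<'E'
from h import *
import cv2
g=1.86;c=np.array([.5665,.2319]);d=np.array([np.cos(g),np.sin(g)]);e=np.array([-d[1],d[0]])
im=cv2.imread("pics/d1.png")[:,400:]
im=cv2.resize(im,(600,600),interpolation=cv2.INTER_CUBIC)
for s in(1,-1):
  for r in(.0425,):
    q=np.array([[*(c+s*d*r+k*e*.011),.083+.013+h] for k,h in((-1,0),(1,0),(1,.038),(-1,.038),(-1,0))])
    p=(proj("side",q)-[110,240])*3.75;print(p.round(0).tolist());cv2.polylines(im,[p.astype(int)],True,(0,255,0),1)
cv2.imwrite("pics/d2.png",im)
E
```

```text
[[189.0, 250.0], [243.0, 270.0], [226.0, 194.0], [170.0, 174.0], [189.0, 250.0]]
[[320.0, 92.0], [372.0, 109.0], [360.0, 33.0], [307.0, 16.0], [320.0, 92.0]]
```

View pics/d2.png

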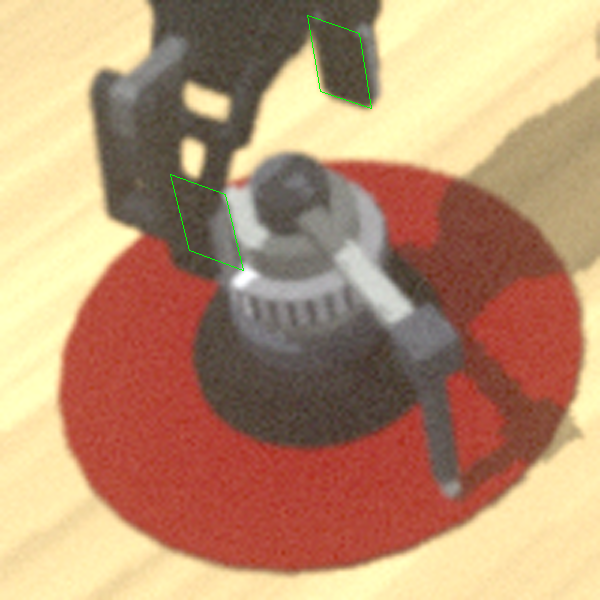

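The predicted pads match the picture, so I descend to grip height and close.

In the tool's units: 0.042 m is 0.0525, 0.035 m is 0.0438.

Request:
inch_along(rows=[0,0,0,0,0,0.025,1,0,0,0,0,0,0.0438,1,0,0,0,0,0,0.0525,1,0,0,0,0,0,0.0525,1,0,0,0,0,0,0.0525,1,0,0,0,0,0,0.0525,1], grip_n=40)

```text
clock: 4.08
position: [0.5659, 0.2318, 0.0398]
ee_rot: [-0.145, 0.989, 0.0, 0.0]
ft_force: [-0.4, -0.4, -0.2]
grip_width: 0.999
grasp_force: 0.0
```

```bash
python3 st.py
```

```text
t 4.075 p [0.5659 0.2318 0.0398] yang 1.862 z [ 0.001  0.    -1.   ] F [-0.4 -0.4 -0.2] j [ 0.18  0.63 -0.84  1.66  0.52  1.09  1.04] w 0.9992226475269634 0.0
to axis in tool: [ 0.0003 -0.0013  0.0018]
```

In the tool's units: -0.001 m is -0.0013.

Request:
inch_along(rows=[0,0,0,0,-0.0013,0,0.78,0,0,0,0,-0.0013,0,0.76,0,0,0,0,-0.0013,0,0.6,0,0,0,0,-0.0013,0,0.6,0,0,0,0,-0.0013,0,0.6,0,0,0,0,-0.0013,0,0.6], grip_n=30)

```text
clock: 4.82
position: [0.566, 0.2308, 0.0397]
ee_rot: [-0.145, 0.989, -0.0, 0.0]
ft_force: [-2.1, -1.5, 5.7]
grip_width: 0.713
grasp_force: 32.0
```

```bash
python3 st.py
```

```text
t 4.825 p [0.566  0.2308 0.0397] yang 1.862 z [ 0.  0. -1.] F [-2.1 -1.5  5.7] j [ 0.18  0.63 -0.84  1.66  0.52  1.09  1.04] w 0.7127748807677988 31.964328289031982
to axis in tool: [ 0.     -0.0003  0.0017]
```

It has gripped at about 61 mm, matching the ring, with small side forces. Now I turn 0.92 clockwise.

In the tool's units: 0.92 rad is 0.23.

Request:
inch_along(rows=[0,0,0.025,0,0,0,0.6,0,0,0.055,0,0,0,0.6,0,0,0.085,0,0,0,0.6,0,0,0.115,0,0,0,0.6,0,0,0.145,0,0,0,0.6,0,0,0.175,0,0,0,0.6,0,0,0.205,0,0,0,0.6,0,0,0.23,0,0,0,0.6,0,0,0.23,0,0,0,0.6,0,0,0.23,0,0,0,0.6,0,0,0.23,0,0,0,0.6])

```text
clock: 6.2
position: [0.5661, 0.2315, 0.0397]
ee_rot: [0.308, 0.951, 0.001, 0.0]
ft_force: [-0.1, 4.2, 5.2]
grip_width: 0.714
grasp_force: 32.4
```

```bash
python3 st.py
```

```text
t 6.2 p [0.5661 0.2315 0.0397] yang 0.944 z [ 0.001  0.001 -1.   ] F [-0.1  4.2  5.2] j [ 0.06  0.57 -0.67  1.66  0.4   1.05  0.21] w 0.7138824320565667 32.433922290802
to axis in tool: [-0.0005 -0.0008  0.0017]
```

Release, lift and clear the top camera's view.

In the tool's units: -0.2 m is -0.25, -0.18 m is -0.225.

Request:
inch_along(rows=[0,0,0,0,0,0,1,0,0,0,0,0,0,1,0,0,0,0,0,0,1,0,0,0,0,0,0,1,0,0,0,0,0,-0.0375,1,0,0,0,0,0,-0.1,1,0,0,0,0,0,-0.1625,1,0,0,0,0,0,-0.225,1,0,0,0,0.125,-0.125,-0.25,1,0,0,0,0.125,-0.125,-0.25,1,0,0,0,0.125,-0.125,-0.25,1,0,0,0,0.125,-0.25,-0.25,1,0,0,0,0.125,-0.25,-0.25,1,0,0,0,0.125,-0.25,-0.25,1,0,0,0,0.125,-0.25,-0.25,1])

```text
clock: 8.07
position: [0.3676, 0.1282, 0.2396]
ee_rot: [0.309, 0.951, 0.0, 0.001]
ft_force: [0.5, 0.2, -0.3]
grip_width: 1.001
grasp_force: 0.0
```

```bash
python3 st.py; python3 - <<'E'
from h import *
import cv2
f=lambda i:cv2.resize(cv2.convertScaleAbs(i,alpha=1.6,beta=15),(400,400),interpolation=cv2.INTER_CUBIC)
a=camrig.camera("top")[150:250,110:210];b=camrig.camera("side")[270:370,140:240]
cv2.imwrite("pics/e1.png",np.hstack([f(a),f(b)]))
E
```

```text
t 8.075 p [0.3676 0.1282 0.2396] yang 0.942 z [ 0.001 -0.    -1.   ] F [ 0.5  0.2 -0.3] j [ 0.37 -0.21 -0.71  1.98 -0.14  1.33  0.65] w 1.0009920553079128 0.0
to axis in tool: [-0.1001  0.1993  0.2017]
```

View pics/e1.png

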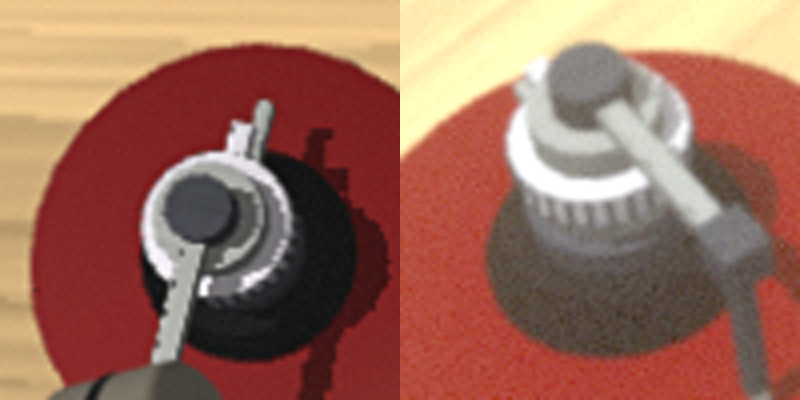

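The lug tip is at about (239,124) in the top crop, beside the pointer at (262,104), with parallax from the lug standing higher. I'll compare with predictions.

```bash
python3 - <<'E'
from h import *
x,y,a=.566,.2305,-.165
for g in(-.2,-.1,0,.1,.2):
    P=[x+.045*np.cos(a+g),y+.045*np.sin(a+g),.068]
    print(g,((proj("top",P)[0]-[110,150]+.375)*4).round(0),((proj("side",P)[0]-[140,270]+.375)*4).round(0))
P=[x+.062*np.cos(a),y+.062*np.sin(a),.042];print("ptr",((proj("top",P)[0]-[110,150]+.375)*4).round(0))
E
```

```text
-0.2 [262. 127.] [155.  42.]
-0.1 [252. 123.] [143.  46.]
0 [242. 121.] [132.  52.]
0.1 [231. 119.] [121.  58.]
0.2 [220. 119.] [111.  65.]
ptr [265. 100.]
```

The lug tip matches the prediction for an angle of about 0.

```bash
python3 -c "
from workcell import manip, camrig, readout
print(manip.hand_in())"
```

```text
the job is handed in; nothing more can be done
None
```

I turned the clamp ring on the round-glass cutter about 0.92 rad, let go and handed the job in at about 8 s; the last pictures show the lug within about 0.05 rad of the pointer, though the hand-in returned no verdict.

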